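Set the micro-welder to level six and enable it

TASK

Get the jewellery micro-welder ready for the next bracelet: with a fingertip against the side of its pointer, push the power selector round, counting the clicks, until it rests in the notch of level six (the sixth dot, counted clockwise from the smallest), without pinching the pointer. Take the finger off the selector, and only then press the green enable button all the way down and let it come back up. Leave the chain spool, the corked jar and the ring cone standing where they are.

Things in the scene. Friction and masses are not known exactly. Their poses are not given: they have to be found in the camera images.
- welder: Cream wedge-shaped bench machine, 240 mm front to back (x), 260 mm wide (y), fixed to the table, perhaps turned. Origin: centre of its underside, z up; its low front looks to its own -x (roughly to the robot), +y is the operator's left. Its top is the control panel. A stylus in a cradle sticks out 30 mm on the right (-y), 70 mm high, its lead 25 mm in front.
- panel: The flat black panel, 236 x 252 mm, sloping 14 deg up away from the operator. Origin: centre of its surface, 95 mm above the table (65 at the front edge, 125 at the back). z: square out of the panel; x: up the slope, away from the operator; y: to the operator's left. Display at the back right, small amber lamp on the right; selector on the left; green button at the front right.
- dial_centre (a point): Where the selector's axis meets the panel surface; frame as the panel's (z is the axis). Eight flat white dots lie 53 mm round it, one per level, 6 mm wide at level 1 growing to 13 mm at level 8. Seen from above level 1 lies 105 deg anticlockwise from x, each next level 30 deg further clockwise, so level 6 lies 45 deg clockwise from x. A skirt 42 mm wide lies 2 to 8 mm above the panel.
- selector (a joint): Selector angle, rad: 0 at level 1, growing clockwise seen from above by 0.5236 a level; level 6 is 2.618, level 8 3.665; stops 0.06 beyond levels 1 and 8. Starts between levels 1 and 4. A spring detent holds it in each level: it resists by about 0.1 N m on leaving a notch (4 N at 27 mm from the axis), less towards halfway; past halfway it snaps into the next notch ahead of the finger.
- pointer_nose (a point): Middle of the pointer's nose end, 42 mm from the axis, 20 mm above the panel. Frame turns with the selector: x along the pointer from axis to nose, z square to the panel. The pointer is an upright bar 14 mm thick, black between grey cheeks, flat-sided, from 22 mm behind the axis to 42 mm ahead; sides 8 to 30 mm, middle spine up to 31 mm above the panel. White line on top of the nose half and down the nose.
- cheek_left: Grey rubber cheek on the left flat side of the pointer (looking from axis to nose): push here to turn clockwise, to higher levels. From 19 mm behind the axis to 39 mm ahead, 8 to 30 mm above the panel; its outer face lies 7 mm from the pointer's middle plane. Origin: on the axis at the panel surface; x along the pointer to the nose, z square to the panel.
- cheek_right: The same cheek on the right flat side of the pointer: push here to turn anticlockwise, to lower levels. Same origin and frame.
- enable_button (a joint): Travel of the green enable button in m: 0 up, 0.006 fully down. It springs back; 1.5 N start it and 5 N hold it fully down. It moves square to the panel.
- enable_button_top (a point): Centre of the green button's round top face (30 mm in diameter), 22 mm above the panel when up, in the right half of the panel near the operator; a dark round housing, 46 mm in diameter and 12 mm high, surrounds it. Its frame is that of the panel.
- chain_spool: Loose spool of gold chain, white flanges 80 mm in diameter, 74 mm tall, beside the welder. Origin: centre of its underside, z up. Leave alone.
- cork_jar: Loose clear jar with gold rings and a cork stopper, 64 mm in diameter, 107 mm tall with the cork, beside the welder. Origin: centre of its underside, z up. Leave alone.
- ring_cone: Loose white ring cone on a round wooden foot 56 mm in diameter, 77 mm tall, beside the welder. Origin: centre of its underside, z up. Leave alone.

How it is judged:
On the way, in this order (a step that is already met when the one before it is completed fails the run):
1. the selector rests in the notch of level six with the finger off it (value of joint selector between 2.518 and 2.718 rad and contact force between the fingers and cheek_left below 0.1 N and contact force between the fingers and cheek_right below 0.1 N), for 0.2 s.
2. the green enable button is pressed down (value of joint enable_button above 0.0045 m), for 0.05 s.
At the end, for the whole second after the job is handed in: The selector rests in the notch of level six (2.618 rad, within 0.1 rad), the enable button has been pressed (4.5 mm or more of its 6 mm) after that and has come back up, and the spool, the jar and the cone stand within 15 mm of where they were (value of joint selector between 2.518 and 2.718 rad and value of joint enable_button below 0.001 m and distance of each of chain_spool, cork_jar, ring_cone from where it was at the start of the episode below 0.015 m); the robot touches nothing.
It fails at once if the pointer is pinched: its two cheeks are pressed at the same time (contact force between the fingers and cheek_left above 0.5 N and contact force between the fingers and cheek_right above 0.5 N).
It fails at once if the enable button is pressed (2 mm or more) while the selector is not at level six (value of joint enable_button above 0.002 m and (value of joint selector below 2.418 rad or value of joint selector above 2.818 rad)).
It fails at once if the spool, the jar or the cone is moved by 15 mm or more, or tipped by 0.3 rad (distance of any of chain_spool, cork_jar, ring_cone from where it was at the start of the episode above 0.015 m or angle between any of chain_spool, cork_jar, ring_cone's own z axis and vertical above 0.3 rad).
It also fails if it takes over 45 s, if anything falls off the work surface, if the arm or the gripper's body presses on something with over 40 N, if the wrist force passes 120 N, or if a joint passes its speed limit or range.

ROBOT

A 7-joint arm with a two-finger parallel gripper is mounted at the origin on the work surface. World frame = base frame: x ahead of the robot, y to its left, z up, the work surface at z = 0. Lengths are in m, angles in rad, forces in N, time in s.
With the tool pointing down it reaches from about 0.425 to 1.025 m from the base axis. Payload 9.4 kg.
Tool frame: the origin (TCP) lies at the very end of the fingers, on their centre line; the grasp point (between the pads) lies 19 mm behind it; z points along the fingers, y is the line along which they close (so a half turn about z gives the same grasp; the last joint's range is limited). The gripper opens to 93 mm and grips with 3 to 60 N. Pads are 15 mm wide; open, the fingers measure 128 mm over their backs; the gripper's body (75 mm by 188 mm) begins 65 mm behind the grasp point.
Start: joints at [-1.323, 0.599, -0.003, 1.599, 0.002, 0.943, -0.08], TCP at [0.231, 0.687, 0.219] pointing down, gripper open.
Joint ranges: [-2.57, 2.57], [-0.35, 1.97], [-1.29, 1.29], [0.11, 2.56], [-1.05, 4.19], [0.11, 1.86], [-2.63, 2.63]. Speed limits (rad/s): [2.22, 2.22, 3.01, 3.01, 3.14, 3.14, 3.14].

INTERFACE

Orientations are given as a rotation vector (axis times angle).
In Python, from workcell import r gives the robot as it stands.
- The arm moves only by the shell command python3 -m crank 'ROWS' [FORCE]. ROWS is JSON, a list of rows, each an object with "dp": the shift along the tool's x, y, z in cm, a list of three; "roll": the turn about the tool's z in rad; "hand": the finger opening in cm, from 0 to 9.3. In form: [{"dp": [x, y, z], "roll": roll, "hand": hand}, ...]. A call has 1 to 20 rows; each row is the pose to reach, as a shift and turn from the pose commanded when the call began, along the tool's axes at that moment; what a row does not reach only later rows make up. A row lasts 1/12 s, in which the tool goes at most 41.7 mm and 7.16 degrees, less where a joint would pass 70% of its speed; a pose out of reach is approached as far as the arm can. A call with a gripper value outside its range is refused whole. The fingers move at their own pace and stop on an object; FORCE is the grip in N (left out, the last holds). Time passes only in rows, so rows that repeat a pose let the fingers close. It gives the time, the measured TCP pose, the force, the opening and the grip force at its end, in the units of the state.
- r.get_obs(): the state, without advancing time (a new reading comes with each control period).
- r.capture(name): name is "scene" or "top" or "wrist"; returns (picture, depth): 480x640x3 uint8, red, green, blue; 480x640 float32, m along the optical axis (not along the pixel's ray), 0 where there is no reading.
- r.calibration(name): a dict with "vfov" (degrees; the focal length in pixels is half the picture's height over the tangent of half this angle, whatever the lens; pixels are square), "cx", "cy" (the principal point, pixels), "pose" (4x4, takes a point from camera to world coordinates). Camera axes: x right, y down, z forward; pixel columns grow to the right and rows downward; lengths in m; the calibration is good to about 2 mm. A picture is of the moment at which its call begins: read the wrist's pose just before it. calibration takes no time and is no camera call; for the wrist camera it gives the pose at the moment of the call.
- r.sign_off(): hands the job in; it is judged then, once.
Trained networks look in the newest picture that a camera, given by its name, has taken for a name from the list of things; names that differ only in an ending like _2 or _b are one class to them, and where a whole thing is asked for, a point or a joint stands for the part that bears it (a point fixed in the world has none). Each returns a list of dicts, best first, with "p" (0 to 1); they miss things now and then, are a little off and sometimes report something else, mostly with a low value. They report only what shows in the picture. A call takes as long as a camera call.
- r.find_in(camera, label): "bbox" ([left, top, width, height] in pixels, round what is visible of it).
- r.cut_out(camera, label): "mask" (480x640 bool, what is visible of it) and "bbox" ([left, top, width, height] in pixels, round what is visible of it).
The state is a dict: "t": time; "joint_pos": joint angles; "joint_velocities": joint speeds; "tau": joint torques, N m; "tool_pos": TCP position; "tcp_rot": TCP orientation; "ft_force": force on the tool from outside, world axes, zero at the start; "moment": the same for the moment, N m; "gripper_width": opening from 0.0 (shut) to 1.0 (fully open); "grip_force": force on a finger pad.
Only numpy, scipy, OpenCV 4.12 (cv2) and the standard library are available. Lean on these libraries where they do the work, as an engineer would, in place of code of your own. Each camera call takes 0.05 s, during which the arm holds its last target. There are 200 camera calls.

## Working session

There is one attempt and no reset: what is moved stays moved. The work goes in short steps, Python scripts to look and compute and a shell command to move; the robot and the scene stay as the last step left them, time stands still between calls to the robot, and variables do not carry over. Pictures are saved under pics/ and viewed, at most 10 in all, crops included, and the job is handed in when it is done.

```bash
mkdir -p pics; ls
cat > h.py <<'E'
import numpy as np, cv2
from scipy.spatial.transform import Rotation as R
from workcell import r
def cap(n,f=None):
    c=r.calibration(n); im,d=r.capture(n)
    if f: cv2.imwrite('pics/'+f,im[:,:,::-1])
    return c,im,d
def pts(c,d):
    f=240/np.tan(np.radians(c['vfov'])/2)
    v,u=np.mgrid[0:480,0:640]
    P=np.stack([(u-c['cx'])/f*d,(v-c['cy'])/f*d,d],-1)
    T=np.array(c['pose'])
    return P@T[:3,:3].T+T[:3,3]
def proj(c,p):
    T=np.array(c['pose']);q=(np.asarray(p)-T[:3,3])@T[:3,:3];f=240/np.tan(np.radians(c['vfov'])/2)
    return q[...,:2]/q[...,2:]*f+[c['cx'],c['cy']]
E
python3 - <<'E'
from h import *
o=r.get_obs();print(o['t'],o['tool_pos'],o['tcp_rot'],o['gripper_width'])
for n in ['top','scene']:
    c,im,d=cap(n,n+'0.png');P=pts(c,d);np.savez('/tmp/'+n,im=im,d=d,P=P)
    print(n,c['vfov'],np.round(c['pose'],3).tolist())
    for l in ['panel','welder','pointer_nose','cheek_left','cheek_right','enable_button_top','chain_spool','cork_jar','ring_cone']:
        for x in r.cut_out(n,l)[:1]:
            m=x['mask']&(d>0);print(l,round(x['p'],2),x['bbox'],np.round(np.median(P[m],0),3) if m.any() else 0)
            np.save(f'/tmp/{n}_{l}.npy',x['mask'])
E
```

```text
pics
0.0 [0.23127526 0.6866134  0.21775512] [-5.07871050e-01 -3.10019568e+00  2.44853499e-03] 1.0002038810057376
top 50.51853740973651 [[-0.015, -0.998, 0.063, 0.525], [-1.0, 0.015, 0.005, 0.022], [-0.006, -0.063, -0.998, 1.137], [0.0, 0.0, 0.0, 1.0]]
panel 0.58 [312.7, 213.0, 141.1, 137.8] [ 0.51  -0.093  0.098]
welder 0.57 [307.2, 211.1, 153.4, 147.0] [ 0.509 -0.099  0.097]
pointer_nose 0.84 [335.8, 275.1, 29.4, 20.9] [ 0.506 -0.036  0.124]
cheek_right 0.41 [337.8, 277.7, 26.1, 14.2] [ 0.508 -0.034  0.127]
enable_button_top 0.72 [416.2, 289.7, 13.8, 14.9] [ 0.479 -0.176  0.105]
chain_spool 0.96 [458.7, 236.3, 47.5, 36.0] [ 0.57  -0.31   0.073]
cork_jar 0.89 [250.3, 267.3, 33.7, 34.9] [0.512 0.14  0.107]
ring_cone 0.9 [268.0, 328.9, 25.6, 25.5] [0.389 0.12  0.01 ]
scene 42.25005524164195 [[0.814, 0.312, -0.49, 1.218], [0.581, -0.423, 0.695, -0.842], [0.01, -0.85, -0.526, 0.771], [0.0, 0.0, 0.0, 1.0]]
panel 0.64 [161.2, 216.9, 160.8, 74.3] [ 0.521 -0.11   0.102]
welder 0.67 [154.9, 218.3, 166.2, 116.6] [ 0.564 -0.155  0.085]
pointer_nose 0.85 [247.1, 217.9, 31.9, 24.7] [ 0.511 -0.038  0.119]
cheek_left 0.68 [197.6, 255.3, 12.7, 15.8] [ 0.484 -0.18   0.102]
cheek_right 0.61 [248.3, 219.7, 29.8, 20.4] [ 0.511 -0.036  0.12 ]
enable_button_top 0.55 [194.6, 258.1, 14.9, 14.8] [ 0.486 -0.181  0.103]
chain_spool 0.68 [162.7, 320.1, 50.8, 60.9] [ 0.586 -0.327  0.052]
cork_jar 0.68 [304.2, 192.6, 24.8, 54.0] [0.528 0.135 0.087]
ring_cone 0.55 [259.5, 200.0, 15.0, 19.3] [0.392 0.117 0.047]
```

Run:
```python
from h import *
z=np.load('/tmp/top.npz');im=z['im'];P=z['P']
crop=im[195:365,240:510];cv2.imwrite('pics/topc.png',cv2.resize(crop[:,:,::-1],None,fx=2.9,fy=2.9,interpolation=cv2.INTER_CUBIC))
m=np.load('/tmp/top_panel.npy')|np.load('/tmp/top_welder.npy')
m=cv2.erode(m.astype(np.uint8),np.ones((7,7)))>0
Q=P[m];n=None
ins=np.ones(len(Q),bool)
for k in range(20):
    A=np.c_[Q[ins,:2],np.ones(ins.sum())];co=np.linalg.lstsq(A,Q[ins,2],rcond=None)[0]
    e=Q[:,2]-np.c_[Q[:,:2],np.ones(len(Q))]@co; ins=abs(e)<max(.003,.02*.7**k)
n=np.array([-co[0],-co[1],1]);n/=np.linalg.norm(n)
print(co,ins.sum(),len(Q),'slope',np.degrees(np.arccos(n[2])),'yaw',np.degrees(np.arctan2(co[1],co[0])))
# outline of the panel: black pixels close to the plane
g=im.max(2); H=P[...,2]-(P[...,:2]@co[:2]+co[2])
mm=((abs(H)<.008)&(np.load('/tmp/top_panel.npy')|np.load('/tmp/top_welder.npy'))).astype(np.uint8)
pp=P[mm>0][:,:2].astype(np.float32);print(cv2.minAreaRect(pp))
hi=(H>.02)&(H<.05)&np.load('/tmp/top_panel.npy');
nl,lab,st,ce=cv2.connectedComponentsWithStats(hi.astype(np.uint8))
for i in range(1,nl):
    if st[i,4]>15: q=P[lab==i];print(st[i],q.mean(0).round(4),H[lab==i].mean().round(4),cv2.minAreaRect(q[:,:2].astype(np.float32)))
```

```text
[ 0.24300289  0.06175401 -0.02184656] 10720 13631 slope 14.075433688124312 yaw 14.258669221297861
((0.5078967213630676, -0.10072213411331177), (0.24025318026542664, 0.2715182900428772), 14.17095947265625)
[338 277  29  20 238] [ 0.5037 -0.0318  0.1292] 0.0306 ((0.5035848617553711, -0.03219275176525116), (0.06366954743862152, 0.015485262498259544), 59.834007263183594)
[416 291  15  14 143] [ 0.4778 -0.1762  0.106 ] 0.0226 ((0.4781463146209717, -0.17662480473518372), (0.028656691312789917, 0.0264500193297863), 88.5990219116211)
```

View pics/topc.png

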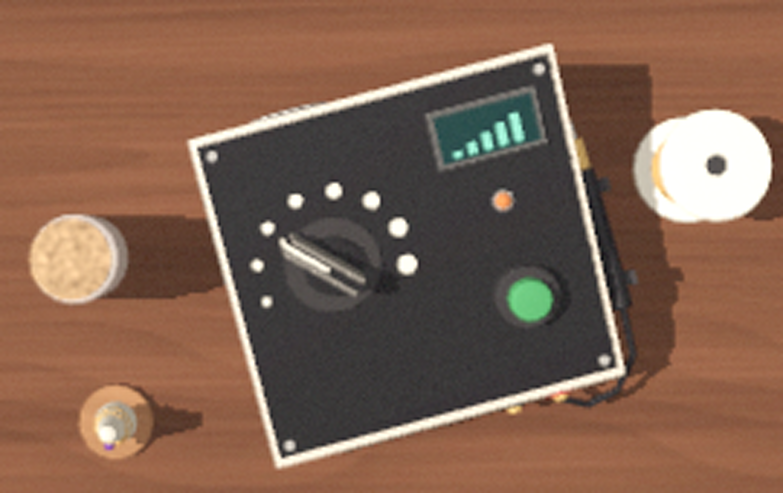

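The view shows the panel turned about 14° anticlockwise. In the crop, the pointer runs from (362,290) to its nose at (285,240), aimed at level 3. The dots run from (266,302), level 1, round to (407,264), level 8. The button is at (530,298), and the jar, cone and spool stand clear.

```bash
cat >> h.py <<'E'
yaw=np.radians(14.2); Rp=(R.from_euler('z',yaw)*R.from_euler('y',-14,degrees=True)).as_matrix()
def plan(C,th,r_,off,h,tcp,Rt):
    """pose for pointer angle th (deg, ccw from panel x); dp (cm) and roll from tool pose tcp,Rt"""
    t=np.radians(th);u=np.array([np.cos(t),np.sin(t),0]);l=np.array([-u[1],u[0],0])
    p=C+Rp@(r_*u+off*l+[0,0,h]); return go(p,Rp@u,tcp,Rt)
def go(p,ydir,tcp,Rt):
    dp=Rt.T@(p-tcp)*100; y=Rt.T@ydir
    return p.round(4),dp.round(2),round(float(np.arctan2(-y[0],y[1])),3)
E
python3 - <<'E'
from h import *
from scipy.optimize import least_squares
z=np.load('/tmp/top.npz');im=z['im'];c=r.calibration('top');T=np.array(c['pose']);P=z['P']
n=Rp[:,2]; c0=.2430*.508-.0618*.1007-.02185; O=np.array([.508,-.1007,c0]);print('O',O)
hi=(im.min(2)>150).astype(np.uint8); hi[:, :325]=0;hi[:,384:]=0;hi[:255]=0;hi[305:]=0
nl,lab,st,ce=cv2.connectedComponentsWithStats(hi)
f=240/np.tan(np.radians(c['vfov'])/2);D=[]
for i in range(1,nl):
    w=T[:3,:3]@np.array([(ce[i][0]-c['cx'])/f,(ce[i][1]-c['cy'])/f,1]);s=((O-T[:3,3])@n)/(w@n)
    q=Rp.T@(T[:3,3]+s*w-O);D.append(q[:2]);print(st[i],q[:2].round(4))
D=np.array(D)
a=np.radians(105-30*np.arange(8));
def res(v):
    M=v[:2]+.053*np.c_[np.cos(a+v[2]),np.sin(a+v[2])]
    return np.linalg.norm(M[:,None]-D[None],axis=2).min(1)
s=least_squares(res,[0,.06,0],loss='soft_l1',f_scale=.002);print(s.x,res(s.x).round(4))
C=O+Rp@np.r_[s.x[:2],0];print('C',C.round(4))
pc=Rp.T@(np.array([.5036,-.0322,.1292])-C);print('pointer top centre rel dial',pc.round(4),np.degrees(np.arctan2(pc[1],pc[0])))
B=Rp.T@(np.array([.478,-.1764,.106])-O);print('button in panel',B.round(4))
np.save('/tmp/C.npy',C)
o=r.get_obs();Rt=R.from_rotvec(o['tcp_rot']);tcp=o['tool_pos']
print(Rt.as_matrix().round(3))
for h in(.06,.018):print(plan(C,45,.034,.0285,h,tcp,Rt.as_matrix()))
E
```

```text
O [ 0.508      -0.1007      0.09537074]
[352 258   6   6  24] [0.0626 0.0477]
[365 261   6   6  28] [0.0488 0.0237]
[339 262   5   5  19] [0.0627 0.0753]
[330 271   5   5  17] [0.049  0.0989]
[374 270   7   7  34] [0.0251 0.0102]
[337 277  17  12  58] [0.0221 0.0792]
[377 283   7   7  37] [-0.0023  0.0105]
[327 284   4   5  13] [0.0249 0.1125]
[360 289   1   1   1] [0.0017 0.0515]
[355 292   1   1   1] [-0.0017  0.0629]
[330 297   4   4  12] [-0.002   0.1126]
[ 0.01143289  0.06145725 -0.00122518] [0.0002 0.0003 0.     0.0002 0.     0.0002 0.0001 0.0002]
C [ 0.5037 -0.0384  0.0981]
pointer top centre rel dial [0.0089 0.006  0.0298] 34.06491630853428
button in panel [-0.0437 -0.066   0.0218]
[[-0.948  0.319  0.   ]
 [ 0.319  0.948  0.   ]
 [-0.     0.    -1.   ]]
(array([0.4824, 0.0018, 0.1573]), array([-45.66, -56.94,   6.14]), 0.198)
(array([0.4923, 0.0043, 0.1165]), array([-46.51, -56.38,  10.21]), 0.198)
```

```bash
python3 -m crank '[{"dp":[-22.8,-28.4,0],"roll":0.1,"hand":0},{"dp":[-22.8,-28.4,0],"roll":0.1,"hand":0},{"dp":[-22.8,-28.4,0],"roll":0.1,"hand":0},{"dp":[-22.8,-28.4,0],"roll":0.1,"hand":0},{"dp":[-22.8,-28.4,0],"roll":0.1,"hand":0},{"dp":[-22.8,-28.4,0],"roll":0.1,"hand":0},{"dp":[-22.8,-28.4,0],"roll":0.1,"hand":0},{"dp":[-22.8,-28.4,0],"roll":0.1,"hand":0},{"dp":[-45.7,-57,2],"roll":0.2,"hand":0},{"dp":[-45.7,-57,2],"roll":0.2,"hand":0},{"dp":[-45.7,-57,2],"roll":0.2,"hand":0},{"dp":[-45.7,-57,2],"roll":0.2,"hand":0},{"dp":[-45.7,-57,2],"roll":0.2,"hand":0},{"dp":[-45.7,-57,2],"roll":0.2,"hand":0},{"dp":[-45.7,-57,2],"roll":0.2,"hand":0},{"dp":[-45.7,-57,2],"roll":0.2,"hand":0},{"dp":[-45.7,-57,2],"roll":0.2,"hand":0},{"dp":[-45.7,-57,2],"roll":0.2,"hand":0},{"dp":[-45.7,-57,2],"roll":0.2,"hand":0},{"dp":[-45.7,-57,2],"roll":0.2,"hand":0}]'
python3 - <<'E'
from h import *
o=r.get_obs();tcp=o['tool_pos'];Rt=R.from_rotvec(o['tcp_rot']).as_matrix();C=np.load('/tmp/C.npy')
print(tcp,o['t'],o['joint_pos'].round(2),'\n',Rt.round(3),o['gripper_width'],o['ft_force'])
c,im,d=cap('wrist','w1.png')
for p,col in [(C,(0,0,255)),(C+Rp@[.042*.7071,.042*.7071,.02],(255,0,0)),(C+Rp@[.053*.7071,-.053*.7071,0],(0,255,0))]:
    print(proj(c,p).round(1))
for l in ['pointer_nose','enable_button_top']:
    for x in r.find_in('wrist',l)[:1]: print(l,x)
for h in(.018,):print(plan(C,45,.034,.0285,h,tcp,Rt))
E
```

```text
t: 2.67
tool_pos: [0.4829, -0.0002, 0.1986]
tcp_rot: [0.82, 3.032, -0.0]
ft_force: [0.7, 0.7, 1.0]
gripper_width: 0.005
grip_force: 0.0
[ 4.82851219e-01 -2.11239015e-04  1.98646732e-01] 2.6667 [-0.21  0.34  0.12  2.17 -0.07  0.63  1.  ] 
 [[-0.864  0.504  0.   ]
 [ 0.504  0.864 -0.   ]
 [-0.     0.    -1.   ]] 0.005253745462757293 [0.65349476 0.67111716 1.04525602]
[295.8 284.7]
[342.5 293.2]
[294.7 345.6]
pointer_nose {'bbox': [261.5, 261.8, 50.4, 27.9], 'p': 0.94}
enable_button_top {'bbox': [133.1, 315.9, 28.9, 9.1], 'p': 0.43}
(array([0.4923, 0.0043, 0.1165]), array([-0.58,  0.86,  8.21]), -0.006)
```

View pics/w1.png

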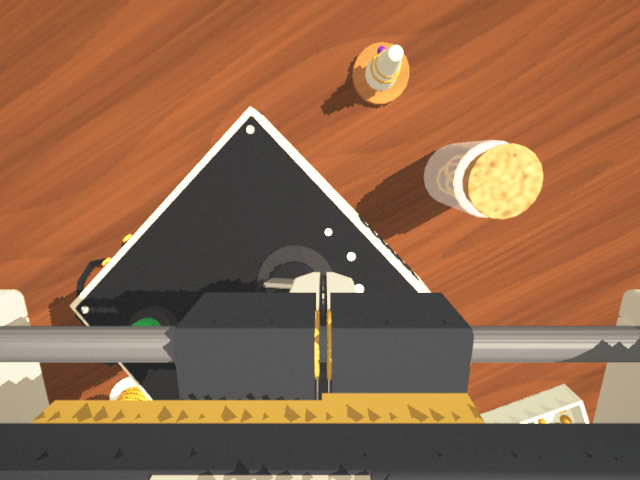

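The wrist view shows the closed fingertips at (323,285), the skirt behind them and the level 1–3 dots at (328,232), (351,257) and (359,289). The tips are on the left-cheek side of the pointer, so I can lower them.

```bash
python3 -m crank '[{"dp":[-0.6,0.9,3],"roll":0,"hand":0},{"dp":[-0.6,0.9,5.5],"roll":0,"hand":0},{"dp":[-0.6,0.9,7.2],"roll":0,"hand":0},{"dp":[-0.6,0.9,8.2],"roll":0,"hand":0},{"dp":[-0.6,0.9,8.2],"roll":0,"hand":0},{"dp":[-0.6,0.9,8.2],"roll":0,"hand":0}]'
python3 - <<'E'
from h import *
o=r.get_obs();tcp=o['tool_pos'];Rt=R.from_rotvec(o['tcp_rot']).as_matrix();C=np.load('/tmp/C.npy')
print(tcp,o['ft_force'].round(2))
for th in range(45,-60,-7):print(th,*plan(C,th,.034,.0155,.018,tcp,Rt)[1:])
E
```

```text
t: 3.32
tool_pos: [0.4919, 0.007, 0.1165]
tcp_rot: [-0.812, -3.034, 0.0]
ft_force: [0.5, 0.6, 1.0]
gripper_width: 0.007
grip_force: 0.0
[0.49188668 0.00703798 0.11649652] [0.55 0.64 1.01]
45 [-1.45 -0.26 -0.23] -0.0
38 [-1.87 -0.11 -0.33] 0.122
31 [-2.31 -0.01 -0.42] 0.246
24 [-2.75  0.03 -0.51] 0.37
17 [-3.2   0.02 -0.59] 0.495
10 [-3.65 -0.05 -0.66] 0.62
3 [-4.08 -0.17 -0.72] 0.746
-4 [-4.5  -0.35 -0.76] 0.872
-11 [-4.9  -0.57 -0.79] 0.998
-18 [-5.27 -0.84 -0.81] 1.123
-25 [-5.6  -1.15 -0.82] 1.248
-32 [-5.9  -1.5  -0.81] 1.372
-39 [-6.15 -1.88 -0.79] 1.496
-46 [-6.35 -2.28 -0.76] 1.618
-53 [-6.5  -2.71 -0.71] 1.74
```

```bash
python3 -m crank '[{"dp":[-0.7,-0.1,-0.1],"roll":0,"hand":0},{"dp":[-1.45,-0.26,-0.23],"roll":0,"hand":0},{"dp":[-1.66,-0.18,-0.28],"roll":0.06,"hand":0},{"dp":[-1.87,-0.11,-0.33],"roll":0.12,"hand":0},{"dp":[-2.09,-0.06,-0.38],"roll":0.18,"hand":0},{"dp":[-2.31,-0.01,-0.42],"roll":0.25,"hand":0},{"dp":[-2.53,0.01,-0.47],"roll":0.31,"hand":0},{"dp":[-2.75,0.03,-0.51],"roll":0.37,"hand":0},{"dp":[-2.97,0.03,-0.55],"roll":0.43,"hand":0},{"dp":[-3.2,0.02,-0.59],"roll":0.5,"hand":0},{"dp":[-3.42,-0.01,-0.63],"roll":0.56,"hand":0},{"dp":[-3.65,-0.05,-0.66],"roll":0.62,"hand":0},{"dp":[-3.87,-0.1,-0.69],"roll":0.68,"hand":0},{"dp":[-4.08,-0.17,-0.72],"roll":0.75,"hand":0},{"dp":[-4.29,-0.26,-0.74],"roll":0.81,"hand":0},{"dp":[-4.5,-0.35,-0.76],"roll":0.87,"hand":0},{"dp":[-4.5,-0.35,-0.76],"roll":0.87,"hand":0},{"dp":[-4.5,-0.35,-0.76],"roll":0.87,"hand":0}]'
cat > look.py <<'E'
from h import *
import sys
o=r.get_obs();tcp=o['tool_pos'];Rt=R.from_rotvec(o['tcp_rot']).as_matrix();C=np.load('/tmp/C.npy')
print(o['t'],tcp.round(4),o['ft_force'].round(2))
for n in ('top','scene'):
    c,im,d=cap(n);P=(pts(c,d)-C)@Rp
    m=(P[...,2]>.024)&(P[...,2]<.034)&(np.hypot(P[...,0],P[...,1])<.045)&(d>0)
    q=P[m][:,:2]; print(n,len(q)); 
    if len(q)>10: print(cv2.minAreaRect(q.astype(np.float32)),q.mean(0))
    u,v=proj(c,C).astype(int);k=cv2.resize(im[v-70:v+60,u-90:u+90,::-1],None,fx=2.2,fy=2.2,interpolation=cv2.INTER_CUBIC)
    s=k if n=='top' else np.hstack([s,k])
cv2.imwrite('pics/'+sys.argv[1],s)
for th in range(-4,-46,-6):print(th,*plan(C,th,.034,.0155,.018,tcp,Rt)[1:])
E
python3 look.py l1.png
```

```text
t: 4.82
tool_pos: [0.5303, -0.02, 0.125]
tcp_rot: [2.015, 2.409, 0.002]
ft_force: [0.5, -0.7, 0.2]
gripper_width: 0.003
grip_force: 0.0
4.8167 [ 0.5303 -0.02    0.125 ] [ 0.54 -0.68  0.17]
top 0
scene 168
((0.013330331072211266, -0.006093825213611126), (0.06332439184188843, 0.025681214407086372), 0.35467100143432617) [ 0.01834214 -0.00468001]
-4 [ 0.17 -0.08  0.1 ] 0.002
-10 [-0.19  0.06  0.07] 0.11
-16 [-0.57  0.16  0.05] 0.217
-22 [-0.96  0.22  0.04] 0.324
-28 [-1.35  0.25  0.04] 0.431
-34 [-1.74  0.23  0.05] 0.537
-40 [-2.12  0.17  0.07] 0.643
```

View pics/l1.png

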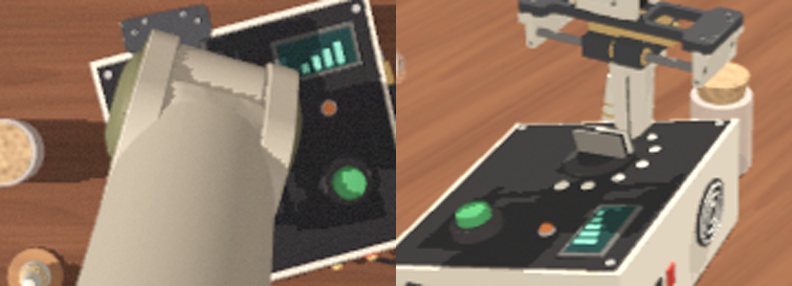

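The left half (top camera) has the dial hidden by the arm. The right half (scene camera) shows the pointer's right cheek at (600,140), with the finger behind it at (632,110). I'll measure the angle from that cheek's plane.

```bash
cat > ang.py <<'E'
from h import *
C=np.load('/tmp/C.npy');c,im,d=cap('scene');P=(pts(c,d)-C)@Rp
m=(P[...,2]>.011)&(P[...,2]<.027)&(np.hypot(P[...,0],P[...,1])<.044)&(d>0)
q=P[m][:,:2];best=(0,)
for a in np.arange(-60,60,.5):          # face line: signed distance -7 mm (right side) from axis
    t=np.radians(a);s=q@[-np.sin(t),np.cos(t)];k=(abs(s+.007)<.0015).sum()
    best=max(best,(k,a))
print('pointer deg',best,len(q), 'level',1+(105-best[1])/30)
o=r.get_obs();print(o['ft_force'].round(2),o['t'])
E
python3 ang.py
```

```text
pointer deg (np.int64(101), np.float64(-14.5)) 191 level 4.983333333333333
[ 0.54 -0.11  0.21] 4.9667
```

```bash
python3 -m crank '[{"dp":[-0.19,0.06,0.07],"roll":0.11,"hand":0},{"dp":[-0.38,0.11,0.06],"roll":0.16,"hand":0},{"dp":[-0.57,0.16,0.05],"roll":0.22,"hand":0},{"dp":[-0.76,0.19,0.05],"roll":0.27,"hand":0},{"dp":[-0.96,0.22,0.04],"roll":0.32,"hand":0},{"dp":[-1.15,0.24,0.04],"roll":0.38,"hand":0},{"dp":[-1.35,0.25,0.04],"roll":0.43,"hand":0},{"dp":[-1.55,0.24,0.04],"roll":0.48,"hand":0},{"dp":[-1.74,0.23,0.05],"roll":0.54,"hand":0},{"dp":[-1.87,0.21,0.06],"roll":0.57,"hand":0},{"dp":[-1.87,0.21,0.06],"roll":0.57,"hand":0},{"dp":[-1.87,0.21,0.06],"roll":0.57,"hand":0}]'; python3 ang.py
```

```text
t: 5.97
tool_pos: [0.5347, -0.0378, 0.1236]
tcp_rot: [-2.612, -1.746, 0.0]
ft_force: [-0.0, 0.1, -0.1]
gripper_width: 0.003
grip_force: 0.0
pointer deg (np.int64(38), np.float64(-41.0)) 91 level 5.866666666666666
[-0.36  0.45 -0.04] 6.0167
```

```bash
python3 -m crank '[{"dp":[0.8,0,0],"roll":0,"hand":0},{"dp":[1.8,0,0],"roll":0,"hand":0},{"dp":[2,0,0],"roll":0,"hand":0},{"dp":[2,0,-3],"roll":0,"hand":0},{"dp":[2,0,-6],"roll":0,"hand":0},{"dp":[2,0,-8],"roll":0,"hand":0},{"dp":[2,0,-8],"roll":0,"hand":0},{"dp":[2,0,-8],"roll":0,"hand":0}]'; python3 ang.py
python3 - <<'E'
from h import *
o=r.get_obs();tcp=o['tool_pos'];Rt=R.from_rotvec(o['tcp_rot']).as_matrix()
O=np.array([.508,-.1007,.09537])
for h in(.07,.026,.022,.016,.014):
    print(h,go(O+Rp@[-.0437,-.066,h],-Rp[:,1],tcp,Rt))
c,im,d=cap('scene');x=r.find_in('scene','enable_button_top')[:1];print(x)
P=(pts(c,d)-O)@Rp; g=(im[...,1]>im[...,0]*1.4)&(im[...,1]>im[...,2]*1.2)&(abs(P[...,2]-.022)<.004)&(np.hypot(P[...,0]+.0437,P[...,1]+.066)<.025)
print(g.sum(),P[g].mean(0),np.median(P[g],0))
cv2.imwrite('pics/s2.png',cv2.resize(im[170:330,130:350,::-1],None,fx=3,fy=3))
E
```

```text
t: 6.68
tool_pos: [0.5432, -0.0185, 0.2044]
tcp_rot: [2.611, 1.745, 0.003]
ft_force: [-0.7, 0.6, -1.3]
gripper_width: 0.009
grip_force: 0.0
pointer deg (np.int64(37), np.float64(-42.5)) 79 level 5.916666666666667
[-0.18 -0.46 -1.05] 6.7333
0.07 (array([ 0.4667, -0.1792,  0.1527]), array([-17.76,  -0.86,   5.07]), 0.93)
0.026 (array([ 0.477 , -0.1766,  0.11  ]), array([-1.713e+01, -1.000e-02,  9.340e+00]), 0.93)
0.022 (array([ 0.4779, -0.1764,  0.1061]), array([-17.07,   0.07,   9.73]), 0.93)
0.016 (array([ 0.4793, -0.176 ,  0.1003]), array([-16.99,   0.19,  10.31]), 0.93)
0.014 (array([ 0.4798, -0.1759,  0.0984]), array([-16.96,   0.23,  10.5 ]), 0.93)
[{'bbox': [197.6, 257.1, 12.6, 13.0], 'p': 0.43}]
90 [-0.04138685 -0.06806561  0.02048375] [-0.04141396 -0.0678546   0.02042451]
```

View pics/s2.png

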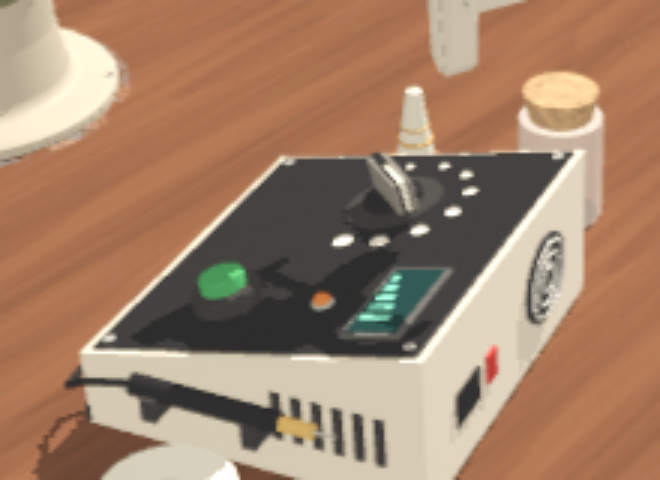

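The pointer's nose aims at the third dot from the large end, (420,229), which is level 6. The finger is clear of the selector. Next, over to the button at (222,281).

```bash
python3 -m crank '[{"dp":[-17.8,-0.9,0],"roll":0.93,"hand":0},{"dp":[-17.8,-0.9,0],"roll":0.93,"hand":0},{"dp":[-17.8,-0.9,0],"roll":0.93,"hand":0},{"dp":[-17.8,-0.9,0],"roll":0.93,"hand":0},{"dp":[-17.8,-0.9,2],"roll":0.93,"hand":0},{"dp":[-17.8,-0.9,5],"roll":0.93,"hand":0},{"dp":[-17.8,-0.9,5],"roll":0.93,"hand":0},{"dp":[-17.8,-0.9,5],"roll":0.93,"hand":0},{"dp":[-17.8,-0.9,5],"roll":0.93,"hand":0},{"dp":[-17.8,-0.9,5],"roll":0.93,"hand":0}]'
python3 - <<'E'
from h import *
o=r.get_obs();tcp=o['tool_pos'];Rt=R.from_rotvec(o['tcp_rot']).as_matrix()
O=np.array([.508,-.1007,.09537])
for h in(.026,.022,.018,.016,.014):
    print(h,go(O+Rp@[-.043,-.067,h],-Rp[:,1],tcp,Rt))
E
```

```text
t: 7.67
tool_pos: [0.4654, -0.1802, 0.1528]
tcp_rot: [3.117, 0.39, -0.003]
ft_force: [0.4, 0.7, -1.4]
gripper_width: 0.007
grip_force: 0.0
0.026 (array([ 0.4779, -0.1774,  0.1102]), array([1.28, 0.04, 4.26]), 0.001)
0.022 (array([ 0.4788, -0.1772,  0.1063]), array([1.38, 0.04, 4.65]), 0.001)
0.018 (array([ 0.4798, -0.177 ,  0.1024]), array([1.48, 0.04, 5.04]), 0.001)
0.016 (array([ 0.4802, -0.1768,  0.1005]), array([1.53, 0.04, 5.23]), 0.001)
0.014 (array([ 0.4807, -0.1767,  0.0986]), array([1.58, 0.04, 5.43]), 0.001)
```

```bash
python3 -m crank '[{"dp":[0.6,0,2],"roll":0,"hand":0},{"dp":[1.28,0,4.2],"roll":0,"hand":0},{"dp":[1.38,0,4.6],"roll":0,"hand":0},{"dp":[1.43,0,4.8],"roll":0,"hand":0},{"dp":[1.48,0,5.0],"roll":0,"hand":0},{"dp":[1.53,0,5.2],"roll":0,"hand":0},{"dp":[1.55,0,5.3],"roll":0,"hand":0},{"dp":[1.55,0,5.3],"roll":0,"hand":0},{"dp":[1.55,0,5.3],"roll":0,"hand":0}]'
```

```text
t: 8.42
tool_pos: [0.4805, -0.1762, 0.102]
tcp_rot: [-3.117, -0.387, -0.002]
ft_force: [-4.0, 2.6, 14.2]
gripper_width: 0.004
grip_force: 7.2
```

```bash
python3 -m crank '[{"dp":[0.05,0,0.15],"roll":0,"hand":0},{"dp":[0.05,0,0.15],"roll":0,"hand":0},{"dp":[0.05,0,0.15],"roll":0,"hand":0}]'
python3 - <<'E'
from h import *
O=np.array([.508,-.1007,.09537]);c,im,d=cap('scene');P=(pts(c,d)-O)@Rp
g=(im[...,1]>im[...,0]*1.4)&(im[...,1]>im[...,2]*1.2)&(P[...,2]>.008)&(np.hypot(P[...,0]+.0437,P[...,1]+.066)<.025)
print(g.sum(),np.percentile(P[g][:,2],[10,50,90]))
o=r.get_obs();print(o['ft_force'],o['tool_pos'])
E
python3 -m crank '[{"dp":[-0.3,0,-1],"roll":0,"hand":0},{"dp":[-1.2,0,-4],"roll":0,"hand":0},{"dp":[-1.2,0,-8],"roll":0,"hand":0},{"dp":[-1.2,0,-10],"roll":0,"hand":0},{"dp":[-1.2,0,-10],"roll":0,"hand":0},{"dp":[-1.2,0,-10],"roll":0,"hand":0}]'
python3 ang.py
python3 - <<'E'
from h import *
O=np.array([.508,-.1007,.09537]);c,im,d=cap('scene','end.png');P=(pts(c,d)-O)@Rp
g=(im[...,1]>im[...,0]*1.4)&(im[...,1]>im[...,2]*1.2)&(P[...,2]>.008)&(np.hypot(P[...,0]+.0437,P[...,1]+.066)<.025)
print(g.sum(),np.percentile(P[g][:,2],[10,50,90]))
cv2.imwrite('pics/s3.png',cv2.resize(im[170:330,130:350,::-1],None,fx=3,fy=3))
E
```

```text
t: 8.67
tool_pos: [0.4807, -0.1762, 0.1014]
tcp_rot: [-3.116, -0.386, -0.003]
ft_force: [-8.1, 4.9, 31.4]
gripper_width: 0.005
grip_force: 15.8
64 [0.01103607 0.01331772 0.01466717]
[-7.72352426  4.91284356 31.40602416] [ 0.48065736 -0.17625727  0.10141802]
t: 9.22
tool_pos: [0.4703, -0.1793, 0.2005]
tcp_rot: [3.117, 0.388, 0.005]
ft_force: [-0.6, 0.2, -0.3]
gripper_width: 0.011
grip_force: 0.0
pointer deg (np.int64(41), np.float64(-41.5)) 77 level 5.883333333333334
[-0.51  0.76  0.25] 9.2667
156 [0.01137772 0.01922981 0.02140256]
```

View pics/s3.png

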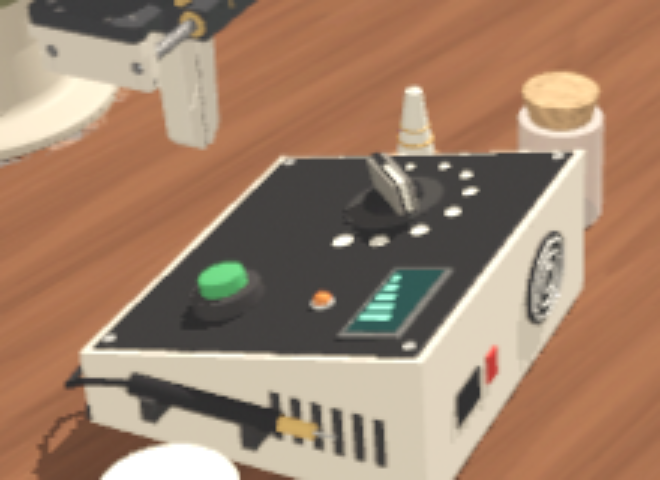

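The selector still points at level 6, toward (420,229). The button at (222,281) went fully down and is back up, and the arm is clear of everything.

```bash
python3 -c "
from workcell import r
print(r.sign_off())"
```

```text
the job is handed in; nothing more can be done
None
```

I turned the selector from level 3 to level 6 with the closed fingertips and took the finger off. I then pressed the green button fully and let it come back up, left the spool, jar and cone untouched, and handed the job in at about 9 s; no verdict came back.

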